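# Lock the tape reel on its bench stand with the keeper collar

### The job

Lock the reel of paper tape on its bench stand: take the tall wide-bored grey collar, slide it over the spindle of the stand that carries the reel and press it steadily down past the sprung balls until it clicks and sits fully home on the reel's hub, then let go. Do not drop it on, and leave the short collar and the narrow-bored one where they stand.

Things in the scene. Friction and masses are not known exactly. Their poses are not given: they have to be found in the camera images.
- collar_center (a point): The keeper collar: of three grey plastic collars standing some 10 cm apart, the only one both tall and wide-bored. 48 mm outside diameter, 36 mm tall, through bore 28 mm, 45 to 70 g. Point: its centre, half-way up; z along the bore, either end may be up. Its lower edge meets the balls 50 mm above the hub; a push of 5 to 9 N takes it on; near the end they spring out and snap it home.
- seat (a point): Middle of the top of the tape reel's black hub, where the collar's foot comes to rest: 81 mm above the table; z up along the fixed spindle: steel, 24 mm thick, ending 58 mm above here in a nose that tapers to 8 mm over its last 12 mm. Hub 44 mm wide, reel 100 mm, its top 14 mm below here; square base 110 mm. Two sprung balls stand out 5 mm on either side of the spindle, centres 44 mm above here.
- short_center (a point): Centre (half-way up) of a collar to leave alone: the same grey plastic, 48 mm diameter and 28 mm bore, but only 18 mm tall.
- narrow_center (a point): Centre (half-way up) of a collar to leave alone: the same grey plastic, 48 mm diameter and 36 mm tall, but with a bore of only 14 mm, too small for the spindle.
Not all that is in view belongs to the job. What is shaped like the part that bears collar_center but purple is not meant. Leave any pink look-alike of the part that bears seat alone.

How it is judged:
By the outcome, as a careful person would: the job done as asked, in the order asked, and still so for the second after the job is handed in, with the robot touching nothing.
It also fails if it takes over 42 s, if anything falls off the work surface, if the arm or the gripper's body presses on something with over 40 N, if the wrist force passes 120 N, or if a joint passes its speed limit or range.

### The arm

A 6-joint arm with a two-finger parallel gripper is mounted at the origin on the work surface. World frame = base frame: x ahead of the robot, y to its left, z up, the work surface at z = 0. Lengths are in mm, angles in rad, forces in N, time in s.
With the tool pointing down it reaches from about 325 to 875 mm from the base axis. Payload 4.4 kg.
Tool frame: the origin (TCP) lies at the very end of the fingers, on their centre line; the grasp point (between the pads) lies env.grip_depth behind it (env.grip_depth is the distance from the TCP to the grasp point, in mm); z points along the fingers, y is the line along which they close (so a half turn about z gives the same grasp; the last joint's range is limited). The gripper opens to 85 mm and grips with 20 to 120 N. Pads are 22 mm wide; open, the fingers measure 114 mm over their backs; the gripper's body (76 mm by 85 mm) begins 54 mm behind the grasp point. The pads swing forward as they close: fully open they stand 13 mm farther back than shut.
Start: joints at [1.04, 0.207, 1.542, -0, 1.393, -0.15], TCP at [213.716, 533.81, 231.282] pointing down, gripper open.
Joint ranges: [-2.73, 2.73], [-0.86, 2.22], [0.23, 2.46], [-1.11, 4.25], [0.08, 2.63], [-2.82, 2.82]. Speed limits (rad/s): [2.79, 2.79, 3.14, 3.14, 3.14, 3.14].

### API

Orientations are given as a unit quaternion [x, y, z, w].
In Python, from workcell import env, eyes, spotter gives the robot as it stands.
- The arm moves only by the tool jog_arm, never from a script. Its argument "moves" is text: rows parted by semicolons, each of 5 numbers parted by spaces: the opening, from -1 (shut) to 1 (fully open), then the shift along the tool's x, y, z in cm, then the turn about the tool's z in degrees. In form: claw dx dy dz twist; .... A call has 1 to 12 rows; each row shifts and turns the commanded pose from where the row before left it, along the tool's axes as they then stand; what a row does not reach is not made up. A row lasts 1/12 s, in which the tool goes at most 41.7 mm and 7.16 degrees, less where a joint would pass 70% of its speed; a pose out of reach is approached as far as the arm can. A call is refused whole if a number of a shift passes 4.17 or a number of a turn 7.16, either way. A call with a gripper value outside its range is refused whole. The fingers move at their own pace and stop on an object; "newtons" is the grip in N (left out, the last holds). Time passes only in rows, so rows that do not move let the fingers close. It gives the time, the measured TCP pose, the force, the opening and the grip force at its end, in the units of the state.
- env.read_state(): the state, without advancing time (a new reading comes with each control period).
- eyes.snapshot(name): name is "side" or "top"; returns the picture (400x640x3 uint8, red, green, blue); there is no depth.
- eyes.get_calibration(name): a dict with "fov_y" (degrees; the focal length in pixels is half the picture's height over the tangent of half this angle, whatever the lens; pixels are square), "cx", "cy" (the principal point, pixels), "world_from_camera" (4x4, takes a point from camera to world coordinates). Camera axes: x right, y down, z forward; pixel columns grow to the right and rows downward; lengths in mm; the calibration is good to about 2 mm. A picture is of the moment at which its call begins. get_calibration takes no time and is no camera call.
- env.close_job(): hands the job in; it is judged then, once.
Trained networks look in the newest picture that a camera, given by its name, has taken for a name from the list of things; names that differ only in an ending like _2 or _b are one class to them, and where a whole thing is asked for, a point or a joint stands for the part that bears it (a point fixed in the world has none). Each returns a list of dicts, best first, with "score" (0 to 1); they miss things now and then, are a little off and sometimes report something else, mostly with a low value. They report only what shows in the picture. A call takes as long as a camera call. They do not tell look-alikes from the thing itself.
- spotter.look_for(label, camera): "centre" ([x, y, z] in mm, in world coordinates, good to about 4 mm: the middle of the surface that is visible of it).
- spotter.spot_point(label, camera): "centre" ([x, y, z] in mm, in world coordinates, good to about 4 mm: a listed point, or the origin of a listed thing).
The state is a dict: "time": time; "joint_pos": joint angles; "dq": joint speeds; "effort": joint torques, N m; "eef_pos": TCP position; "tcp_rot": TCP orientation; "ft_force": force on the tool from outside, world axes, zero at the start; "wrist_torque": the same for the moment, N m; "width": finger opening in mm; "gripper_force": force on a finger pad.
Only numpy, scipy, OpenCV 4.12 (cv2) and the standard library are available. Lean on these libraries where they do the work, as an engineer would, in place of code of your own. Each camera call takes 0.05 s, during which the arm holds its last target. There are 200 camera calls.

## Working session

There is one attempt and no reset: what is moved stays moved. The work goes in short steps, Python scripts to look and compute and a tool call to move; the robot and the scene stay as the last step left them, time stands still between calls to the robot, and variables do not carry over. Pictures are saved under pics/ and viewed, at most 10 in all, crops included, and the job is handed in when it is done.

Besides the shell and the picture viewer there is one more tool, called after "Emit:" by a JSON object that holds its "fn" and its "kwargs", one argument or row to a line. jog_arm: Moves the arm, as the interface text tells. Its arguments: {"type":"object","properties":{"moves":{"type":"string"},"newtons":{"type":"number"}},"required":["moves"]}

```bash
mkdir -p pics; python3 - <<'E'
from workcell import env, eyes, spotter
import cv2,numpy as np
for c in("side","top"):
    cv2.imwrite(f"pics/{c}0.png",eyes.snapshot(c)[:,:,::-1])
    k=eyes.get_calibration(c);print(c,k["fov_y"],k["cx"],k["cy"],np.round(k["world_from_camera"],3).tolist(), [x for x in k if x not in("fov_y","cx","cy","world_from_camera")])
    for l in("collar_center","seat","short_center","narrow_center"):
        print(l,[(round(d["score"],2),np.round(d["centre"],0).tolist()) for d in spotter.spot_point(l,c)])
print(env.grip_depth,env.read_state())
E
```

```text
side 54.34122299954828 320.96505595686654 201.70128522881467 [[-0.999, -0.037, 0.04, 453.809], [-0.053, 0.515, -0.855, 627.266], [0.011, -0.856, -0.516, 486.023], [0.0, 0.0, 0.0, 1.0]] []
collar_center [(0.83, [401.0, -167.0, 19.0]), (0.67, [490.0, -107.0, 17.0])]
seat [(0.71, [588.0, -274.0, 82.0]), (0.7, [377.0, -363.0, 84.0]), (0.22, [516.0, 11.0, 16.0])]
short_center [(0.91, [497.0, 97.0, 9.0])]
narrow_center [(0.55, [516.0, 9.0, 19.0])]
top 53.26498688751384 318.8380313248949 200.58209700796843 [[0.0, -0.997, 0.082, 422.605], [-1.0, -0.0, -0.004, -54.882], [0.004, -0.082, -0.997, 1000.866], [0.0, 0.0, 0.0, 1.0]] []
collar_center [(0.5, [491.0, -108.0, 20.0]), (0.46, [403.0, -169.0, 14.0])]
seat [(0.63, [382.0, -361.0, 78.0])]
short_center [(0.73, [498.0, 100.0, 9.0])]
narrow_center [(0.77, [515.0, 5.0, 20.0])]
18.700000000000003 {'time': 0.5, 'joint_pos': array([ 1.03947190e+00,  2.06625402e-01,  1.54153172e+00,  2.90264890e-05,
        1.39349627e+00, -1.50502383e-01]), 'dq': array([-2.72112973e-04, -1.35481942e-03, -3.41856797e-03, -2.14659671e-04,
       -6.36515918e-05,  1.33370604e-03]), 'effort': array([-5.41112040e-04, -3.82624340e+01, -2.91622514e+01, -1.73906060e-04,
        2.28080404e-03, -4.04132970e-05]), 'eef_pos': array([213.71512972, 533.79457827, 231.25215803]), 'tcp_rot': array([ 1.89265018e-01,  9.81926042e-01, -2.38461153e-05, -2.36177623e-05]), 'ft_force': array([ 0.50385441, -0.20090603, -0.39441834]), 'wrist_torque': array([ 0.01517942, -0.03153399, -0.00073903]), 'gripper_force': 0.0, 'width': 85.68893611681304}
```

View pics/side0.png

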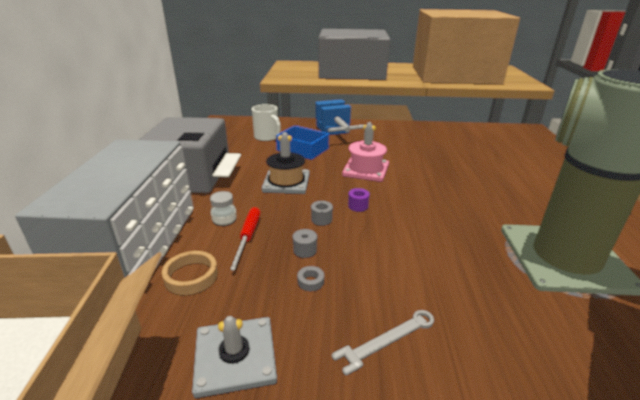

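View pics/top0.png

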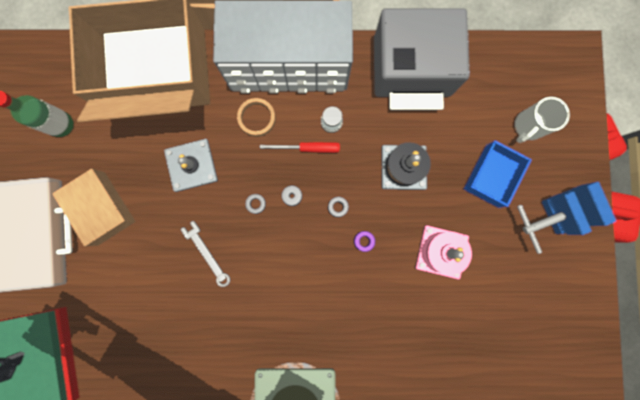

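```bash
cat > h.py <<'E'
from workcell import env, eyes, spotter
import cv2,numpy as np
def cal(c):
    k=eyes.get_calibration(c);f=200/np.tan(np.radians(k["fov_y"]/2));return f,k["cx"],k["cy"],np.array(k["world_from_camera"])
def proj(c,P):
    f,cx,cy,T=cal(c);p=(np.atleast_2d(P)-T[:3,3])@T[:3,:3];return np.c_[f*p[:,0]/p[:,2]+cx,f*p[:,1]/p[:,2]+cy]
def ray(c,uv,z):
    f,cx,cy,T=cal(c);d=T[:3,:3]@[(uv[0]-cx)/f,(uv[1]-cy)/f,1];o=T[:3,3];return o+d*(z-o[2])/d[2]
def circ(x,y,z,r):
    t=np.linspace(0,2*np.pi,60);return np.c_[x+r*np.cos(t),y+r*np.sin(t),0*t+z]
def crop(img,c,uv,circles,w=32,s=8):
    u,v=int(uv[0]),int(uv[1]);o=cv2.resize(img[v-w:v+w,u-w:u+w],None,fx=s,fy=s,interpolation=cv2.INTER_CUBIC)
    for a in circles:
        p=(proj(c,circ(*a))-[u-w,v-w]+.5)*s-.5
        cv2.polylines(o,[np.round(p).astype(int)],True,(0,255,0),1)
    return o
E
cat > a.py <<'E'
from h import *
import sys
cx,cy,sx,sy=map(float,sys.argv[2:6])
C=[(cx,cy,36,24),(cx,cy,36,14),(cx,cy,0,24)];S=[(sx,sy,67,50),(sx,sy,81,22),(sx,sy,127,12),(sx,sy,139,4)]
rows=[]
for c in("side","top"):
    im=cv2.imread(f"pics/{c}0.png")
    r=[]
    for P,K in(((cx,cy,18),C),((sx,sy,95),S)):
        r.append(crop(im,c,proj(c,P)[0],K,24 if K is C else 36,12 if K is C else 8)[:576,:576])
        print(c,proj(c,P)[0])
    rows.append(np.hstack([cv2.resize(q,(400,300) if 0 else (300,300)) for q in r]))
cv2.imwrite(sys.argv[1],np.vstack(rows))
E
python3 a.py pics/c1.png 490.5 -107.5 588 -274
```

```text
side [319.63342258 210.99341056]
side [284.84836138 148.11405587]
top [338.6400171  205.97429678]
top [412.63512421 161.39305849]
```

View pics/c1.png

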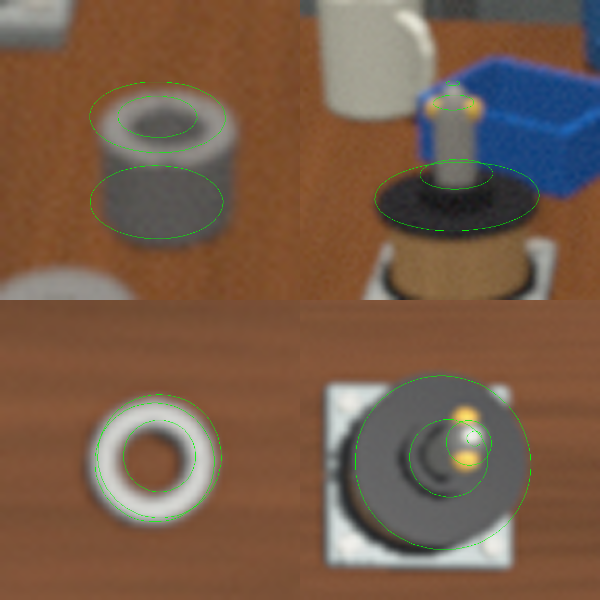

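Emit:
{"fn": "jog_arm", "kwargs": {
  "moves": "1 0 0 0 6.82; 1 0 0 0 6.82; 1 0 0 0 6.82; 1 0 0 0 6.82; 1 0 0 0 6.82; 1 0 0 0 6.82; 1 0 0 0 6.82; 1 0 0 0 6.82; 1 0 0 0 6.82; 1 0 0 0 6.82"
}}

```text
time: 1.33
eef_pos: [213.7, 533.8, 231.3]
tcp_rot: [0.709, 0.705, 0.0, -0.0]
ft_force: [-0.2, 0.0, -0.3]
width: 85.7
gripper_force: 0.0
```

Emit:
{"fn": "jog_arm", "kwargs": {
  "moves": "1 -3.75 1.62 0 0; 1 -3.75 1.62 0 0; 1 -3.75 1.62 0 0; 1 -3.75 1.62 0 0; 1 -3.75 1.62 0 0; 1 -3.75 1.62 0 0; 1 -3.75 1.62 0 0; 1 -3.75 1.62 0 0; 1 -3.75 1.62 0 0; 1 -3.75 1.62 0 0; 1 -3.75 1.62 0 0; 1 -3.75 1.62 0 0"
}}

```text
time: 2.33
eef_pos: [408.4, 81.8, 231.8]
tcp_rot: [0.707, 0.707, 0.001, 0.0]
ft_force: [0.3, 1.6, -0.2]
width: 85.2
gripper_force: 0.0
```

Emit:
{"fn": "jog_arm", "kwargs": {
  "moves": "1 -3.75 1.62 0 0; 1 -3.75 1.62 0 0; 1 -3.75 1.62 0 0; 1 -3.75 1.62 0 0; 1 -3.7 1.6 0 0; 1 0 0 4 0; 1 0 0 4 0; 1 0 0 4 0; 1 0 0 0 0"
}}

```text
time: 3.08
eef_pos: [481.8, -101.1, 103.3]
tcp_rot: [0.708, 0.707, -0.003, -0.008]
ft_force: [-1.8, 1.2, -0.5]
width: 85.0
gripper_force: 0.0
```

```bash
python3 - <<'E'
from h import *
s=env.read_state();print(s["eef_pos"],s["joint_pos"])
im=eyes.snapshot("side")[:,:,::-1]
x,y,z=s["eef_pos"]
o=crop(im,"side",(320,190),[(489,-105,36,24),(489,-105,36,14),(489,-105,0,24),(x,y,z,2),(x,y,0,3),(x-45,y,z,2),(x+45,y,z,2)],50,6)
cv2.imwrite("pics/n1.png",o)
E
```

```text
[ 481.80954914 -101.08905832  103.25253147] [-3.82790114e-01  1.93176380e-01  1.84730855e+00 -4.26246330e-05
  1.11870415e+00 -3.81384287e-01]
```

View pics/n1.png

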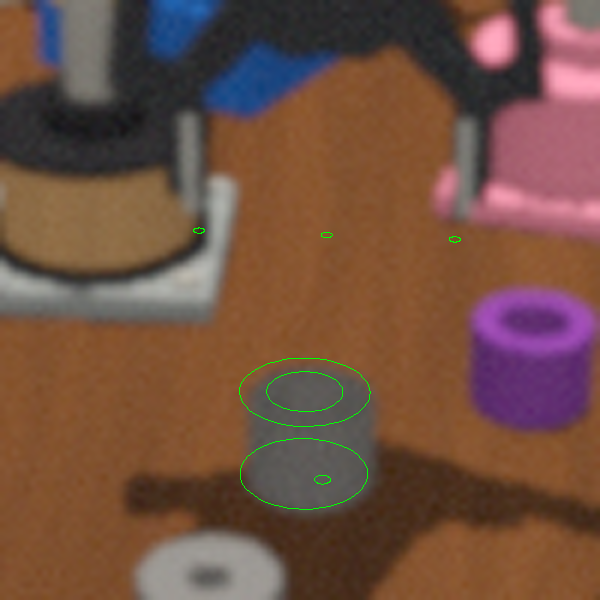

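Emit:
{"fn": "jog_arm", "kwargs": {
  "moves": "1 0 0 0 0; 1 0 0 0 0"
}}

```text
time: 3.3
eef_pos: [491.1, -104.0, 114.3]
tcp_rot: [0.707, 0.707, 0.001, 0.003]
ft_force: [-0.0, -0.5, 0.1]
width: 85.6
gripper_force: 0.0
```

Emit:
{"fn": "jog_arm", "kwargs": {
  "moves": "1 -0.1 -0.1 2.5 0; 1 0 0 2.5 0; 1 0 0 2.5 0; 1 0 0 1.5 0; 1 0 0 0.8 0; 1 0 0 0 0; 1 0 0 0 0; 1 0 0 0 0"
}}

```text
time: 3.97
eef_pos: [489.9, -105.0, 15.6]
tcp_rot: [0.707, 0.707, 0.001, 0.002]
ft_force: [0.5, -0.4, 0.4]
width: 85.8
gripper_force: 0.0
```

Emit:
{"fn": "jog_arm", "kwargs": {
  "moves": "1 0 -0.1 0.6 0; 1 0 0 0.4 0; 1 0 0 0 0; -1 0 0 0 0; -1 0 0 0 0; -1 0 0 0 0; -1 0 0 0 0; -1 0 0 0 0; -1 0 0 0 0; -1 0 0 0 0",
  "newtons": 40
}}

```text
time: 4.8
eef_pos: [487.0, -104.4, 3.7]
tcp_rot: [0.707, 0.707, 0.0, 0.0]
ft_force: [-0.5, 0.6, 4.1]
width: 47.5
gripper_force: 41.4
```

```bash
python3 - <<'E'
from h import *
s=env.read_state();print(s["eef_pos"],s["width"],s["gripper_force"])
o=crop(eyes.snapshot("side")[:,:,::-1],"side",(320,200),[],40,7)
cv2.imwrite("pics/n2.png",o)
E
```

```text
[ 487.03952089 -104.41814548    3.68581484] 47.54678003497007 41.43837131559849
```

View pics/n2.png

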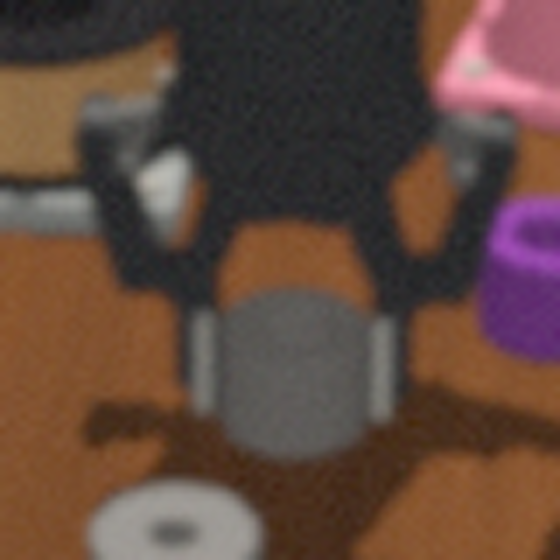

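Emit:
{"fn": "jog_arm", "kwargs": {
  "moves": "-1 0 0 -1 0; -1 0 0 -2.5 0; -1 0 0 -3.5 0; -1 0 0 -3.5 0; -1 0 0 -3.5 0; -1 0 0 -2.5 0; -1 -2 1.2 0 0; -1 -3 1.8 0 0; -1 -3.4 2.04 0 0; -1 -3.4 2.04 0 0; -1 -3 1.8 0 0; -1 -2 1.2 0 0",
  "newtons": 60
}}

```text
time: 5.85
eef_pos: [588.4, -275.3, 168.4]
tcp_rot: [0.708, 0.706, -0.0, 0.001]
ft_force: [0.5, 0.5, 0.3]
width: 46.8
gripper_force: 61.7
```

Emit:
{"fn": "jog_arm", "kwargs": {
  "moves": "-1 0 0 0 0; -1 0 0 0 0; -1 0 0 0 0; -1 0 0 0 0"
}}

```text
time: 6.18
eef_pos: [586.7, -270.9, 168.0]
tcp_rot: [0.707, 0.707, -0.0, -0.001]
ft_force: [0.5, 0.2, -0.8]
width: 47.3
gripper_force: 61.7
```

```bash
cat > v.py <<'E'
from h import *
import sys
s=env.read_state();x,y,z=s["eef_pos"];print(x,y,z,s["width"],s["ft_force"])
b=z-3.7
a=[(588,-273,127,12),(588,-273,139,4),(588,-273,81,22),(588,-273,67,50)]
o=[crop(eyes.snapshot(c)[:,:,::-1],c,proj(c,(588,-273,120))[0],a+[(x,y,b,24),(x,y,b+36,24)],32,6 if c=="top" else 9) for c in("side","top")]
o[1]=cv2.resize(o[1][130:-130,130:-130],(200,200)) if 1 else o[1]
o[1]=cv2.copyMakeBorder(o[1],0,376,0,0,cv2.BORDER_CONSTANT)
cv2.imwrite(sys.argv[1],np.hstack(o))
E
python3 v.py pics/n3.png
```

```text
586.6884983862769 -270.88314773867387 167.9729877024379 47.25000985086891 [ 0.48910137  0.19900484 -0.8191292 ]
```

View pics/n3.png

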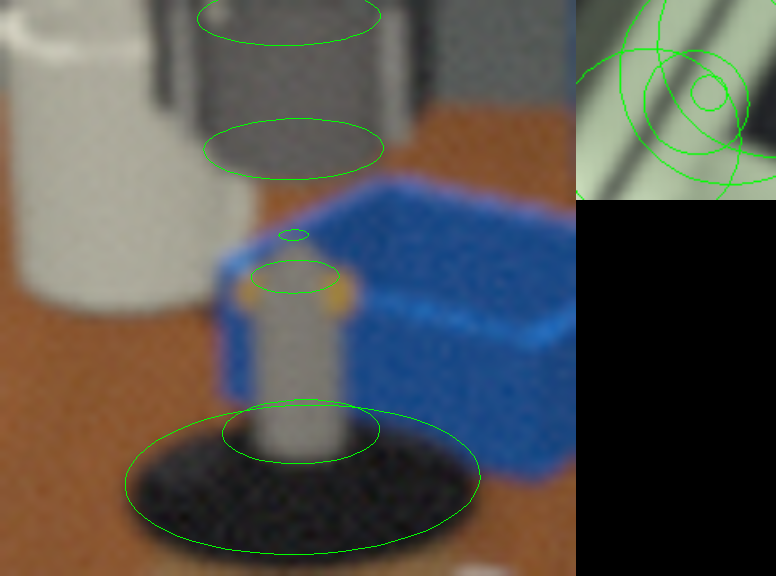

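Emit:
{"fn": "jog_arm", "kwargs": {
  "moves": "-1 -0.16 0.08 0.6 0; -1 0 0 0.8 0; -1 0 0 0.6 0; -1 0 0 0.4 0; -1 0 0 0 0; -1 0 0 0 0; -1 0 0 0 0; -1 0 0 0 0"
}}

```text
time: 6.95
eef_pos: [588.6, -274.1, 144.7]
tcp_rot: [0.707, 0.707, 0.0, 0.0]
ft_force: [0.2, 0.1, -0.5]
width: 46.9
gripper_force: 61.7
```

```bash
python3 v.py pics/n4.png
```

```text
588.5682536731063 -274.1365889393247 144.71056535961878 46.895694076377985 [ 0.16494248  0.08137926 -0.45756212]
```

View pics/n4.png

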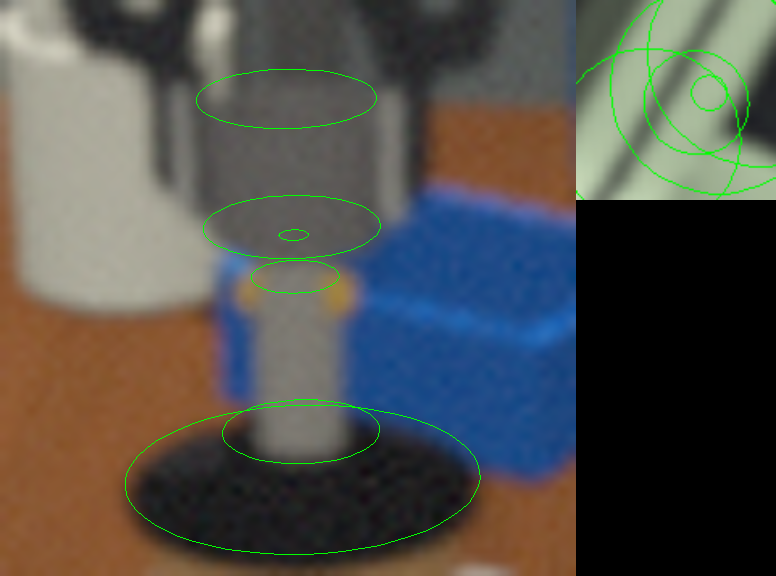

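Emit:
{"fn": "jog_arm", "kwargs": {
  "moves": "-1 0 0 0 0; -1 0 0 0 0; -1 0 0 0 0"
}}

```text
time: 7.3
eef_pos: [588.3, -273.9, 144.4]
tcp_rot: [0.707, 0.707, 0.0, 0.0]
ft_force: [-0.1, 0.7, -1.0]
width: 46.8
gripper_force: 61.7
```

Emit:
{"fn": "jog_arm", "kwargs": {
  "moves": "-1 0 0 0 0; -1 0 0 0 0"
}}

```text
time: 7.47
eef_pos: [588.2, -273.9, 144.3]
tcp_rot: [0.707, 0.707, 0.0, -0.0]
ft_force: [-0.1, 0.2, -0.7]
width: 47.0
gripper_force: 61.7
```

Emit:
{"fn": "jog_arm", "kwargs": {
  "moves": "-1 0.1 -0.07 0.2 0; -1 0 0 0.2 0; -1 0 0 0.2 0; -1 0 0 0.2 0; -1 0 0 0 0; -1 0 0 0 0; -1 0 0 0 0; -1 0 0 0 0"
}}

```text
time: 8.13
eef_pos: [587.7, -273.0, 136.4]
tcp_rot: [0.707, 0.707, 0.0, 0.0]
ft_force: [-0.9, -0.1, -0.5]
width: 47.0
gripper_force: 61.7
```

Emit:
{"fn": "jog_arm", "kwargs": {
  "moves": "-1 0 0 0.1 0; -1 0 0 0.1 0; -1 0 0 0.1 0; -1 0 0 0 0; -1 0 0 0 0"
}}

```text
time: 8.55
eef_pos: [588.4, -273.0, 133.9]
tcp_rot: [0.707, 0.707, 0.0, 0.001]
ft_force: [2.0, 0.8, 0.5]
width: 46.9
gripper_force: 61.9
```

Emit:
{"fn": "jog_arm", "kwargs": {
  "moves": "-1 0 0.06 0.1 0; -1 0 0 0.1 0; -1 0 0 0.1 0; -1 0 0 0 0; -1 0 0 0 0"
}}

```text
time: 8.97
eef_pos: [589.1, -273.2, 132.6]
tcp_rot: [0.707, 0.707, 0.0, 0.001]
ft_force: [0.3, 1.5, 8.6]
width: 46.8
gripper_force: 62.7
```

Emit:
{"fn": "jog_arm", "kwargs": {
  "moves": "-1 0.04 0 0.1 0; -1 0 0 0.1 0; -1 0 0 0.1 0; -1 0 0 0.1 0; -1 0 0 0 0; -1 0 0 0 0"
}}

```text
time: 9.47
eef_pos: [588.4, -272.1, 126.5]
tcp_rot: [0.707, 0.707, 0.0, 0.0]
ft_force: [1.8, 2.2, 2.8]
width: 47.0
gripper_force: 62.0
```

Emit:
{"fn": "jog_arm", "kwargs": {
  "moves": "-1 0.05 0.04 0.15 0; -1 0 0 0.2 0; -1 0 0 0.2 0; -1 0 0 0.2 0; -1 0 0 0.2 0; -1 0 0 0.2 0; -1 0 0 0.2 0; -1 0 0 0.2 0; -1 0 0 0 0; -1 0 0 0 0"
}}

```text
time: 10.3
eef_pos: [588.1, -271.9, 109.6]
tcp_rot: [0.707, 0.707, -0.0, -0.001]
ft_force: [1.9, 0.3, -1.2]
width: 47.3
gripper_force: 61.7
```

Emit:
{"fn": "jog_arm", "kwargs": {
  "moves": "-1 0 0.04 0.15 0; -1 0 0 0.2 0; -1 0 0 0.2 0; -1 0 0 0.2 0; -1 0 0 0.2 0; -1 0 0 0.2 0; -1 0 0 0.2 0; -1 0 0 0.2 0; -1 0 0 0 0; -1 0 0 0 0"
}}

```text
time: 11.13
eef_pos: [588.4, -271.9, 94.1]
tcp_rot: [0.707, 0.707, -0.0, -0.001]
ft_force: [2.7, 1.0, -0.9]
width: 47.2
gripper_force: 61.7
```

Emit:
{"fn": "jog_arm", "kwargs": {
  "moves": "-1 0 0 0.1 0; -1 0 0 0.1 0; -1 0 0 0.1 0; -1 0 0 0.1 0; -1 0 0 0.1 0; -1 0 0 0 0; -1 0 0 0 0"
}}

```text
time: 11.72
eef_pos: [588.4, -271.7, 88.8]
tcp_rot: [0.707, 0.707, -0.0, -0.001]
ft_force: [1.9, -0.6, -6.7]
width: 47.0
gripper_force: 62.5
```

Force z is now negative (balls pulling the collar down). Continue to the hub.

Emit:
{"fn": "jog_arm", "kwargs": {
  "moves": "-1 0 0.04 0.1 0; -1 0 0 0.1 0; -1 0 0 0.1 0; -1 0 0 0.1 0; -1 0 0 0 0; -1 0 0 0 0"
}}

```text
time: 12.22
eef_pos: [589.7, -272.3, 86.8]
tcp_rot: [0.707, 0.707, 0.0, 0.001]
ft_force: [-0.1, 0.9, -1.1]
width: 46.7
gripper_force: 62.9
```

Emit:
{"fn": "jog_arm", "kwargs": {
  "moves": "-1 0 0 0.1 0; -1 0 0 0.1 0; -1 0 0 0 0; -1 0 0 0 0; -1 0 0 0 0"
}}

```text
time: 12.63
eef_pos: [589.7, -272.3, 84.9]
tcp_rot: [0.707, 0.707, 0.0, 0.0]
ft_force: [0.0, -1.1, 2.9]
width: 47.1
gripper_force: 63.1
```

Emit:
{"fn": "jog_arm", "kwargs": {
  "moves": "-1 0 0 0.1 0; -1 0 0 0.1 0; -1 0 0 0 0; -1 0 0 0 0; -1 0 0 0 0"
}}

```text
time: 13.05
eef_pos: [589.7, -272.3, 84.8]
tcp_rot: [0.707, 0.707, -0.0, 0.001]
ft_force: [-4.0, 2.4, 11.6]
width: 46.7
gripper_force: 64.0
```

Emit:
{"fn": "jog_arm", "kwargs": {
  "moves": "-1 0 0 -0.1 0; -1 0 0 0 0; -0.2 0 0 0 0; 0.2 0 0 0 0; 0.5 0 0 0 0; 0.5 0 0 0 0; 0.5 0 0 0 0; 0.5 0 0 0 0"
}}

```text
time: 13.72
eef_pos: [589.1, -271.8, 82.7]
tcp_rot: [0.707, 0.707, -0.0, -0.0]
ft_force: [-0.1, -0.6, 0.5]
width: 64.3
gripper_force: 0.0
```

Emit:
{"fn": "jog_arm", "kwargs": {
  "moves": "0.6 0 0 -1 0; 0.6 0 0 -2 0; 0.6 0 0 -3 0; 0.6 0 0 -3 0; 0.6 0 0 -3 0; 0.6 0 0 -3 0; 0.6 3 -2 0 0; 0.6 3.5 -2 0 0; 0.6 3.5 -2 0 0; 0.6 3 -2 0 0; 0.6 0 0 0 0; 0.6 0 0 0 0"
}}

```text
time: 14.72
eef_pos: [508.6, -140.5, 234.0]
tcp_rot: [0.706, 0.708, 0.0, 0.0]
ft_force: [1.2, -0.3, 0.9]
width: 68.1
gripper_force: 0.0
```

```bash
python3 - <<'E'
from h import *
s=env.read_state();x,y,z=s["eef_pos"];print(x,y,z,s["width"],s["ft_force"])
a=[(587.5,-273,117,24),(587.5,-273,81,24),(587.5,-273,139,4)]
o=[crop(eyes.snapshot(c)[:,:,::-1],c,proj(c,(588,-273,110))[0],a,28,7) for c in("side","top")]
cv2.imwrite("pics/n5.png",np.hstack(o))
E
```

```text
508.5834242127433 -140.49156853048774 233.9570816270364 68.10371761506975 [ 1.20667401 -0.3254117   0.89602179]
```

View pics/n5.png

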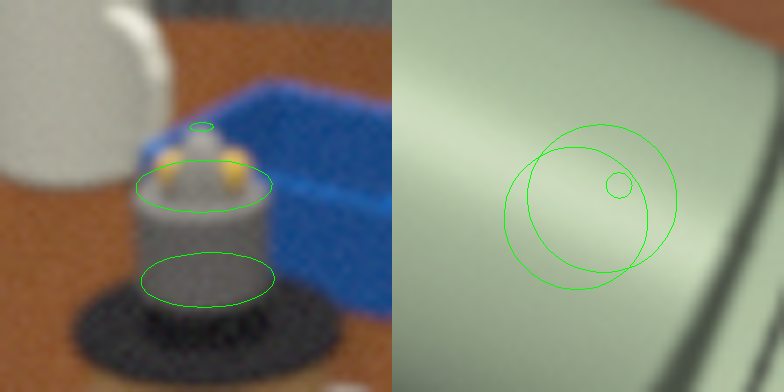

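The collar sits on the hub with both balls showing above it, and the gripper is clear. I'm handing the job in.

```bash
python3 -c "
from workcell import env
print(env.close_job())"
```

```text
the job is handed in; nothing more can be done
None
```

The tall wide-bored collar is pressed past the balls and seated on the reel's hub; I let go, touched neither other collar, and handed the job in at about 15 s.

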